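# Re-index the fence of a bench angle jig

### The arm

A 6-joint arm with a two-finger parallel gripper is mounted at the origin on a cart in front of the work surface, level with it; the furniture and walls round the work are solid. World frame = base frame: x ahead of the robot, y to its left, z up, the work surface at z = 0. Lengths are in mm, angles in rad, forces in N, time in s.
With the tool pointing down it reaches from about 350 to 1000 mm from the base axis. Payload 7.1 kg.
Tool frame: the origin (TCP) lies on the mounting face of the last link; the fingertips stand 173 mm ahead of it and the grasp point (between the pads) lies 155 mm ahead of it; z points along the fingers, y is the line along which they close (so a half turn about z gives the same grasp; the last joint's range is limited). The gripper opens to 85 mm and grips with 20 to 120 N. Pads are 22 mm wide; open, the fingers measure 114 mm over their backs; the gripper's body (76 mm by 85 mm) begins 54 mm behind the grasp point. The pads swing forward as they close: fully open they stand 13 mm farther back than shut.
Start: joints at [-1.166, 0.423, 1.63, -0, 1.089, -0.019], TCP at [257.033, -569.685, 404.719] pointing down, gripper open.
Joint ranges: [-3, 3], [-0.9, 2.11], [0.09, 2.58], [-1.31, 4.45], [0.11, 2.69], [-2.54, 2.54]. Speed limits (rad/s): [2.39, 2.39, 3.01, 3.14, 3.14, 3.14].

### API

Orientations are given as a rotation vector (axis times angle).
In Python, from cell import robot, grab_frame, camera_params gives the robot as it stands. The module is installed in compiled form; this text tells all that it offers.
- The arm moves only by the tool apply_moves, never from a script. Its argument "targets" is text: rows parted by semicolons, each of 7 numbers parted by spaces: the turn, a rotation vector about the tool's x, y, z in rad, then the shift along the tool's x, y, z in m, then the gripper's target within -1 to 1 (fully open at 1, half-way at 0, shut at -1). In form: rx ry rz x y z claw; .... A call has 1 to 10 rows; each row is the pose to reach, as a shift and turn from the pose commanded when the call began, along the tool's axes at that moment; what a row does not reach only later rows make up. A row lasts 1/10 s, in which the tool goes at most 50 mm and 8.59 degrees, less where a joint would pass 70% of its speed; a pose out of reach is approached as far as the arm can. A call with a gripper value outside its range is refused whole. The fingers move at their own pace and stop on an object; the grip force is fixed at half the most. Time passes only in rows, so rows that repeat a pose let the fingers close. It gives the time, the measured TCP pose, the force, the opening and the grip force at its end, in the units of the state.
- robot.get_obs(): the state, without advancing time (a new reading comes with each control period).
- grab_frame(name): name is "side" or "top"; returns the picture (480x640x3 uint8, red, green, blue); there is no depth.
- camera_params(name): a dict with "fx", "fy", "cx", "cy" (pixels), "rvec" (rotation vector, rad) and "tvec" (3), from world to camera coordinates, as OpenCV has them. Camera axes: x right, y down, z forward; pixel columns grow to the right and rows downward; lengths in mm; the calibration is good to about 2 mm. A picture is of the moment at which its call begins. camera_params takes no time and is no camera call.
- robot.finish_job(): hands the job in; it is judged then, once.
The state is a dict: "time": time; "qpos": joint angles; "dq": joint speeds; "effort": joint torques, N m; "eef_pos": TCP position; "ee_rot": TCP orientation; "ft_force": force on the tool from outside, world axes, zero at the start; "ft_torque": the same for the moment, N m; "width": opening from 0.0 (shut) to 1.0 (fully open); "grasp_force": force on a finger pad.
Only numpy, scipy, OpenCV 4.12 (cv2) and the standard library are available. Lean on these libraries where they do the work, as an engineer would, in place of code of your own. Each camera call takes 0.05 s, during which the arm holds its last target. There are 200 camera calls.

### The job

Set the jig's fence to the hole marked by the yellow disc. First slide the green and white carton that stands on that side out of the fence's way, keeping it upright on the worktop. Then pull the red knob up to free the pin, swing the fence, and let go of the knob just before the yellow-marked hole so that the pin rides on the plate; push the fence the rest of the way until the pin snaps home by itself. The fence must not bump into either carton, and the bowl, black bin, third carton and round tub stay where they are.

Things in the scene. Friction and masses are not known exactly. Their poses are not given: they have to be found in the camera images.
- jig: Blue index plate fixed to the worktop, top at z 20 mm. Origin: on the fence's pivot axis at worktop height; -x roughly towards the robot, +y left. Covers x -88 to +21 mm; |y| to 58 mm where x < -46 mm, else to 86 mm. Five 10 mm index holes at (-68 cos a, -68 sin a) mm for fence angles a = -1.117, -0.5585, 0, 0.5585, 1.117 rad. Pivot hub 36 mm across, 64 mm high.
- fence (a joint): Angle (rad) of the aluminium fence about the jig's vertical pivot. 0: along the jig's -x, locked in the middle hole (the start); positive swings its free end to the jig's -y (right seen from the robot), negative to +y. Range +-1.25; friction about 1 N at the push point, it stays where it is left. A seated pin leaves about +-0.02 rad of play.
- plunger (a joint): Lift (m) of the spring plunger: 0 with the pin home in a hole, 0.008 with the pin riding on the plate between holes, 0.015 at the upper stop. Above 0.009 the pin is clear of the plate. The spring pushes down with 5 N at 0 and 8 N at the top.
- fence_bar: The fence: an aluminium bar 14 mm wide, from the pivot out to 170 mm along its own -x, its sides from z 26 to 50 mm above the worktop, with a round boss of 32 mm diameter and the same height 68 mm out, that carries the plunger. Origin on the pivot axis at worktop height; -x points along the bar to its free end.
- knob: The red plunger knob: an upright cylinder 26 mm in diameter and 34 mm tall, 68 mm out along the fence; its sides run from z 58 to 92 mm when the pin is home, and it lifts with the plunger. Origin on the knob's axis at worktop height.
- knob_top (a point): Centre of the red knob's top face, z 92 mm with the pin home.
- fence_push (a point): Point inside the fence bar, on its centre line at mid height (z 38 mm), 140 mm out from the pivot: a good place to push either side (7 mm off the centre line).
- fence_pointer (a point): Point on the fence's centre line 44 mm from the pivot at z 20 mm (the plate's top): it lies over a marker disc when the pin is in that disc's hole.
- yellow_disc: Yellow disc, 15 mm across and 2.5 mm thick, fixed on the plate 44 mm from the pivot, on the line from the pivot to the hole that is wanted. The other three free holes have black discs. Origin at the centre of its underside.
- carton_left: Green and white parts carton 95 x 68 x 74 mm (x, y, z of its own frame), loose, 0.15 to 0.33 kg, standing left of the fence (+y) with its long side across, so that the fence would hit it before reaching either left hole. Origin at the centre of its underside.
- carton_right: Green and white parts carton 97 x 70 x 88 mm, loose, 0.15 to 0.33 kg, standing right of the fence (-y) in the same way. Origin at the centre of its underside.
- carton_end: Third carton, white-topped with a green band, 99 x 70 x 106 mm, at the left end of the worktop; leave it. Origin at the centre of its underside.
- bowl: Steel bowl full of bolts, 142 mm across, 78 mm tall, at the right; leave it. Origin at the centre of its underside.
- black_bin: Empty black hopper bin, 133 x 88 x 73 mm, right of the bowl; leave it. Origin at the centre of its underside.
- tub: Round red and white card tub, 89 mm across, 136 mm tall, in the gap between the racks; leave it. Origin at the centre of its underside.

How it is judged (in metres and radians):
On the way, in this order (a step that is already met when the one before it is completed fails the run):
1. the plunger is pulled up clear of the plate (value of joint plunger above 0.01 m), for 0.1 s.
2. the knob has been let go between holes: the pin rides on the plate, the fence turned at least 0.2 rad from its first hole (value of joint plunger between 0.006 and 0.01 m and contact force between the fingers and knob below 0.2 N and (value of joint fence above 0.2 rad or value of joint fence below -0.2 rad)), for 0.2 s.
3. the pin has snapped home in the hole of the yellow disc, with the knob untouched (horizontal distance between fence_pointer and yellow_disc below 0.004 m and value of joint plunger below 0.002 m and contact force between the fingers and knob below 0.2 N), for 0.2 s.
At the end, for the whole second after the job is handed in: The plunger is home (lift under 2 mm) in the hole of the yellow disc (fence_pointer within 4 mm of the disc, seen from above), the fence still, and the left and right cartons stand upright (within 0.1 rad) and still on the worktop (horizontal distance between fence_pointer and yellow_disc below 0.004 m and value of joint plunger below 0.002 m and angle between each of carton_left, carton_right's own z axis and vertical below 0.1 rad and height (world z) of carton_left between -0.01 and 0.01 m and height (world z) of carton_right between -0.01 and 0.01 m and linear speed of each of carton_left, carton_right below 0.02 m/s and velocity of joint fence between -0.05 and 0.05 rad/s); the robot touches nothing.
It fails at once if the fence bumps into a carton (over 1 N) (contact force between fence_bar and carton_left above 1 N or contact force between fence_bar and carton_right above 1 N).
It fails at once if a carton is tipped over (angle between any of carton_left, carton_right's own z axis and vertical above 0.5 rad).
It fails at once if the bowl, black bin, third carton or tub is shifted by more than 30 mm (distance of any of bowl, black_bin, carton_end, tub from where it was at the start of the episode above 0.03 m).
It also fails if it takes over 61 s, if anything falls off the work surface, if the arm or the gripper's body presses on something with over 40 N, if the wrist force passes 120 N, or if a joint passes its speed limit or range.

## Working session

There is one attempt and no reset: what is moved stays moved. The work goes in short steps, Python scripts to look and compute and a tool call to move; the robot and the scene stay as the last step left them, time stands still between calls to the robot, and variables do not carry over. Pictures are saved under pics/ and viewed, at most 10 in all, crops included, and the job is handed in when it is done.

Besides the shell and the picture viewer there is one more tool, called after "Request:" by a JSON object that holds its "name" and its "arguments". apply_moves: Moves the arm, as the interface text tells. Its arguments: {"type":"object","properties":{"targets":{"type":"string"}},"required":["targets"]}

```bash
mkdir -p pics; cat > h.py <<'E'
import numpy as np, cv2
from cell import robot, grab_frame, camera_params
def cam(n):
    p=camera_params(n); R=cv2.Rodrigues(np.array(p["rvec"],float))[0]; t=np.array(p["tvec"],float).ravel()
    return p,R,t
def ray(n,u,v,z):
    p,R,t=cam(n); d=R.T@np.array([(u-p["cx"])/p["fx"],(v-p["cy"])/p["fy"],1]); c=-R.T@t
    return c+d*(z-c[2])/d[2]
def proj(n,P):
    p,R,t=cam(n); q=R@np.array(P,float)+t
    return np.array([p["fx"]*q[0]/q[2]+p["cx"],p["fy"]*q[1]/q[2]+p["cy"]])
def save(n,f):
    im=grab_frame(n); cv2.imwrite(f"pics/{f}.png",im[:,:,::-1]); return im
E
python3 - <<'E'
from h import *
for n in("top","side"):
    save(n,n+"0"); p,R,t=cam(n); print(n,-R.T@t,R[2],p["fx"])
o=robot.get_obs(); print(o)
E
```

```text
top [ 483.51360843  -71.67664916 1409.08301423] [ 0.08733464 -0.01409908 -0.99607925] 459.14899278667565
side [   34.30199712 -1373.55064578   894.66671469] [ 0.3451685   0.79686266 -0.49585139] 503.6980326572237
{'time': 0.1, 'qpos': array([-1.16600641e+00,  4.23769551e-01,  1.63062930e+00,  3.06163027e-05,
        1.08860625e+00, -1.89951305e-02]), 'dq': array([ 0.00014257, -0.00110221, -0.00091557, -0.00101838, -0.00010902,
        0.00027872]), 'effort': array([-4.10258253e-04, -5.58424973e+01, -2.82446408e+01, -7.64873903e-06,
        3.06190464e-03,  7.75903800e-06]), 'eef_pos': array([ 256.93495253, -569.45840066,  404.01387297]), 'ee_rot': array([-3.06997417e+00, -6.60395371e-01,  3.83352722e-04]), 'ft_force': array([ 0.41217468, -0.41463367, -0.37839595]), 'ft_torque': array([-0.00101649, -0.01775992, -0.05132698]), 'grasp_force': 0.0, 'width': 1.0024876914149874}
```

View pics/top0.png

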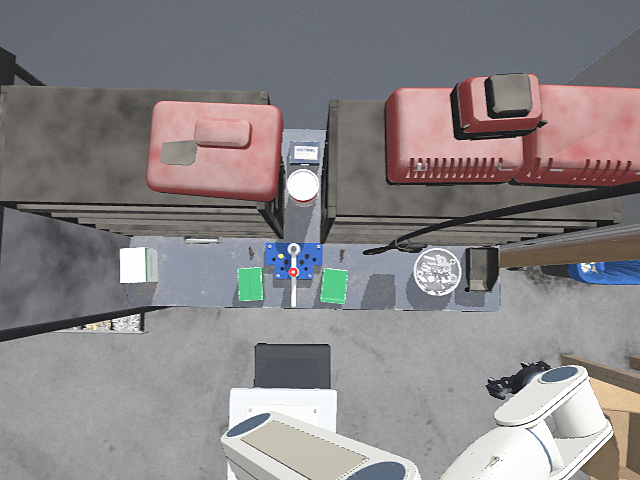

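View pics/side0.png

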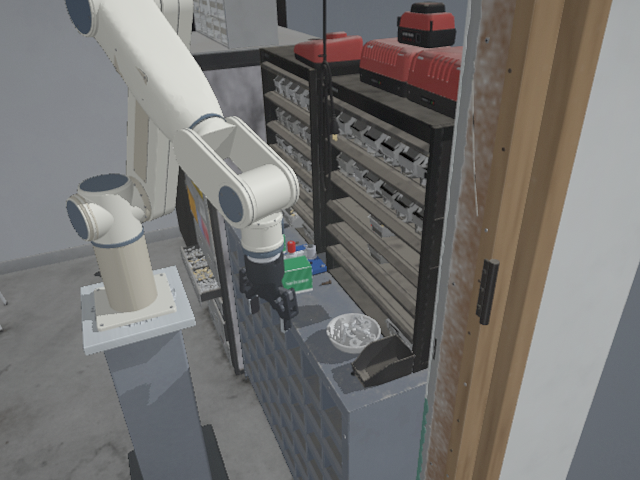

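The top view shows the fence pointing towards the robot, with the knob at about (293,272), cartons at (250,284) and (334,286), and yellow at about (281,257). The side view shows the worktop partly hidden by the arm. I'll zoom in and measure by colour.

```bash
python3 - <<'E'
from h import *
im=cv2.imread("pics/top0.png"); c=im[230:320,225:365]; cv2.imwrite("pics/crop0.png",cv2.resize(c,None,fx=5.5,fy=5.5,interpolation=cv2.INTER_CUBIC))
hsv=cv2.cvtColor(im,cv2.COLOR_BGR2HSV)
def blobs(lo,hi,mn,x0=225,x1=365,y0=235,y1=315):
    m=cv2.inRange(hsv,np.array(lo),np.array(hi)); k=np.zeros_like(m);k[y0:y1,x0:x1]=m[y0:y1,x0:x1]
    n,l,s,ce=cv2.connectedComponentsWithStats(k); return [(s[i],ce[i],(l==i)) for i in range(1,n) if s[i][4]>=mn]
for s,ce,_ in blobs((20,110,110),(35,255,255),3): print("yel",s,ce,ray("top",*ce,22.5))
for s,ce,_ in blobs((0,130,90),(8,255,255),8)+blobs((172,130,90),(180,255,255),8): print("red",s,ce,ray("top",*ce,92))
for s,ce,m in blobs((45,100,60),(85,255,255),100):
    z=74 if ce[0]<293 else 88
    cn=cv2.findContours(m.astype(np.uint8),0,2)[0][0]; r=cv2.minAreaRect(cn); print("green",s,ce,r)
    for q in cv2.boxPoints(r): print(q,ray("top",*q,z).round(1))
for s,ce,_ in blobs((100,120,60),(125,255,255),60): print("blue",s,ce,[ray("top",s[0]+a*s[2],s[1]+b*s[3],20).round(0) for a,b in((0,0),(1,0),(1,1),(0,1))])
E
```

```text
yel [279 254   4   4  15] [280.4 255.4] [551.76684623  15.56218639  22.5       ]
red [289 268   8   8  42] [292.83333333 271.5       ] [502.96414748 -25.46458956  92.        ]
green [238 268  27  33 712] [249.94522472 284.12780899] ((250.6128692626953, 283.805419921875), (31.376277923583984, 25.200828552246094), 86.42366790771484)
[237.0584 268.9338] [507.7 136.6  74. ]
[262.21014 267.36185] [513.6  64.1  74. ]
[264.16736 298.67703] [423.6  55.9  74. ]
[239.0156 300.249 ] [417.9 128.1  74. ]
green [320 269  28  35 734] [333.74659401 285.51089918] ((333.63873291015625, 285.87200927734375), (24.11199951171875, 32.56362533569336), 6.115502834320068)
[319.91678 300.7768 ] [ 421.1 -104.5   88. ]
[323.3859 268.3985] [ 513.5 -112.8   88. ]
[347.3607  270.96722] [ 507.4 -181.9   88. ]
[343.89157 303.34552] [ 415.  -173.1   88. ]
blue [265 243  26  36 641] [278.46333853 258.72698908] [array([589.,  63.,  20.]), array([590., -15.,  20.]), array([481., -18.,  20.]), array([480.,  60.,  20.])]
blue [296 243  26  36 657] [308.29680365 258.76255708] [array([590., -31.,  20.]), array([ 592., -109.,   20.]), array([ 483., -111.,   20.]), array([482., -33.,  20.])]
```

View pics/crop0.png

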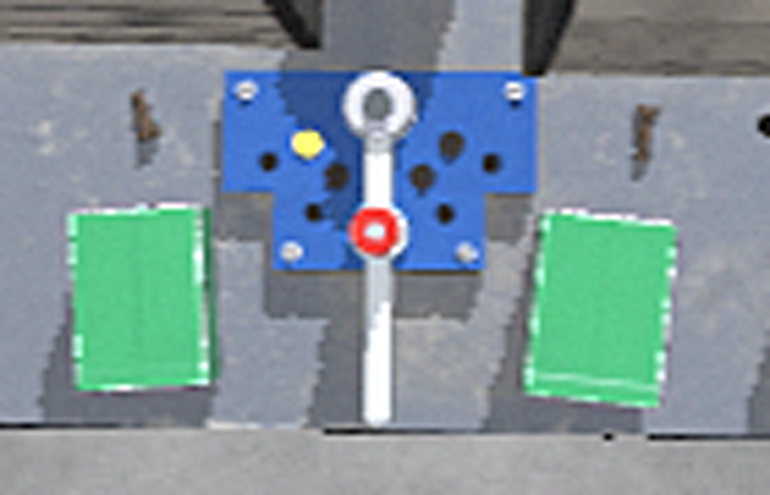

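The yellow disc marks the far-left hole (a = -1.117). The pivot works out at about (571,-24), and the knob is 68 mm from it, which fits the drawing. Plan: push carton_left about 100 mm in +y with shut fingers, closing axis along x.

```bash
cat >> h.py <<'E'
from scipy.spatial.transform import Rotation as Ro
def to(x,y,z,yaw):
    "delta to TCP at x,y,z pointing down with tool y at angle yaw (rad)"
    o=robot.get_obs(); R=Ro.from_rotvec(o["ee_rot"])
    ty=np.array([np.cos(yaw),np.sin(yaw),0]); tz=np.array([0,0,-1.]); T=Ro.from_matrix(np.c_[np.cross(ty,tz),ty,tz])
    print("rot",(R.inv()*T).as_rotvec().round(4),"shift m",(R.inv().apply(np.array([x,y,z])-o["eef_pos"])/1000).round(4),"t",o["time"])
E
python3 - <<'E'
from h import *
to(466,22,400,0)
print("front edge",ray("top",250,307,0),ray("top",293,309,0),"rack foot",ray("top",250,237,0),"end carton right edge",ray("top",158,265,0))
E
```

```text
rot [-1.200e-03 -9.000e-04 -1.147e+00] shift m [ 0.4338 -0.4532  0.0047] t 0.1
front edge [394.50548191 105.21270768   0.        ] [390.72231665 -25.3011331    0.        ] rack foot [607.7041833  111.74189924   0.        ] end carton right edge [516.55016331 388.97111421   0.        ]
```

Request:
{"name": "apply_moves", "arguments": {"targets": "0 0 -1.147 0.434 -0.453 0.005 -1;0 0 -1.147 0.434 -0.453 0.005 -1;0 0 -1.147 0.434 -0.453 0.005 -1;0 0 -1.147 0.434 -0.453 0.005 -1;0 0 -1.147 0.434 -0.453 0.005 -1;0 0 -1.147 0.434 -0.453 0.005 -1;0 0 -1.147 0.434 -0.453 0.005 -1;0 0 -1.147 0.434 -0.453 0.005 -1;0 0 -1.147 0.434 -0.453 0.005 -1;0 0 -1.147 0.434 -0.453 0.005 -1"}}

```text
time: 1.1
eef_pos: [424.0, -96.4, 400.8]
ee_rot: [2.221, 2.221, 0.0]
ft_force: [1.2, -0.1, -0.0]
width: 0.001
grasp_force: 0.0
```

```bash
python3 - <<'E'
from h import *
print(robot.get_obs()["eef_pos"]); to(466,22,400,0)
E
```

```text
[423.95897424 -96.36775697 400.7746601 ]
rot [ 0.0002  0.0001 -0.0001] shift m [0.1184 0.042  0.0008] t 1.1
```

Request:
{"name": "apply_moves", "arguments": {"targets": "0 0 0 0.118 0.042 0 -1;0 0 0 0.118 0.042 0 -1;0 0 0 0.118 0.042 0 -1;0 0 0 0.118 0.042 0 -1;0 0 0 0.118 0.042 0 -1;0 0 0 0.118 0.042 0 -1"}}

```text
time: 1.7
eef_pos: [465.4, 19.0, 400.5]
ee_rot: [-2.222, -2.22, 0.001]
ft_force: [-0.6, -1.0, 0.6]
width: 0.006
grasp_force: 0.0
```

```bash
python3 - <<'E'
from h import *
print(robot.get_obs()["eef_pos"]); to(466,22,203,0)
E
```

```text
[465.42209907  18.98410749 400.4789845 ]
rot [-0.0009  0.0002 -0.0006] shift m [0.0031 0.0007 0.1975] t 1.7
```

Descend, then check from both cameras before pushing.

Request:
{"name": "apply_moves", "arguments": {"targets": "0 0 0 0.003 0.001 0.04 -1;0 0 0 0.003 0.001 0.08 -1;0 0 0 0.003 0.001 0.12 -1;0 0 0 0.003 0.001 0.15 -1;0 0 0 0.003 0.001 0.175 -1;0 0 0 0.003 0.001 0.195 -1;0 0 0 0.003 0.001 0.197 -1;0 0 0 0.003 0.001 0.197 -1"}}

```text
time: 2.5
eef_pos: [466.7, 21.7, 203.7]
ee_rot: [-2.223, -2.219, 0.001]
ft_force: [0.1, -1.0, -0.0]
width: 0.004
grasp_force: 0.0
```

```bash
python3 - <<'E'
from h import *
im=save("side","side1")
c=im[150:350,200:420,::-1]; cv2.imwrite("pics/side1c.png",cv2.resize(c,None,fx=3,fy=3,interpolation=cv2.INTER_CUBIC))
E
```

```text
(no output)
```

View pics/side1c.png

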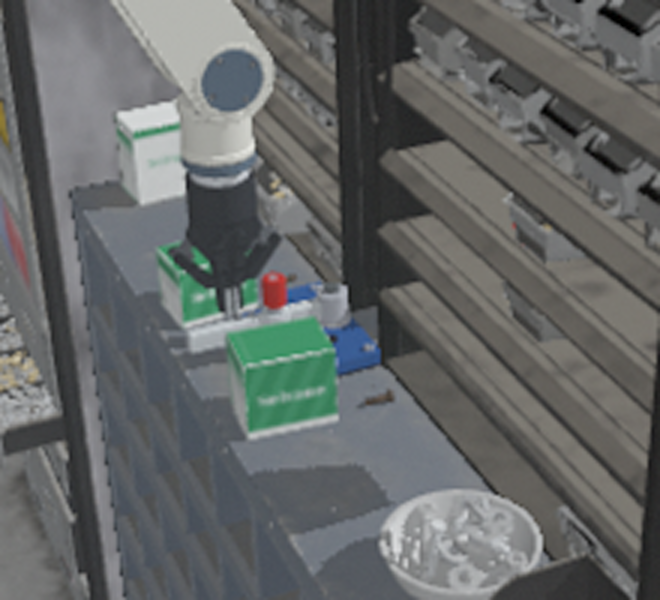

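The shut fingers stand between the fence and the left carton, clear of both. I'll push left now.

Request:
{"name": "apply_moves", "arguments": {"targets": "0 0 0 0.012 0 0 -1;0 0 0 0.022 0 0 -1;0 0 0 0.030 0 0 -1;0 0 0 0.038 0 0 -1;0 0 0 0.046 0 0 -1;0 0 0 0.054 0 0 -1;0 0 0 0.062 0 0 -1;0 0 0 0.070 0 0 -1;0 0 0 0.078 0 0 -1;0 0 0 0.086 0 0 -1"}}

```text
time: 3.55
eef_pos: [466.8, 109.3, 203.7]
ee_rot: [-2.221, -2.221, 0.0]
ft_force: [0.3, -2.2, 0.6]
width: -0.001
grasp_force: 0.0
```

Request:
{"name": "apply_moves", "arguments": {"targets": "0 0 0 0.008 0 0 -1;0 0 0 0.016 0 0 -1;0 0 0 0.024 0 0 -1;0 0 0 0.031 0 0 -1;0 0 0 0.038 0 0 -1;0 0 0 0.042 0 0 -1;0 0 0 0.045 0 0 -1;0 0 0 0.047 0 0 -1;0 0 0 0.040 0 0 -1;0 0 0 0.030 0 0 -1"}}

```text
time: 4.55
eef_pos: [466.8, 138.3, 203.7]
ee_rot: [2.221, 2.222, 0.0]
ft_force: [-0.1, 0.5, -0.8]
width: -0.008
grasp_force: 0.0
```

Request:
{"name": "apply_moves", "arguments": {"targets": "0 0 0 -0.010 0 -0.03 -1;0 0 0 -0.010 0 -0.07 -1;0 0 0 -0.030 0 -0.12 -1;0 0 0 -0.07 0 -0.15 0.5;0 0 0 -0.11 0 -0.15 0.5;0 0 0 -0.12 0 -0.15 0.5;0 0 0 -0.12 0 -0.15 0.5;0 0 0 -0.12 0 -0.15 0.5"}}

```text
time: 5.35
eef_pos: [466.6, 18.6, 353.2]
ee_rot: [-2.222, -2.219, 0.001]
ft_force: [0.2, 0.3, 0.4]
width: 0.75
grasp_force: 0.0
```

```bash
python3 - <<'E'
from h import *
im=save("top","top2")[:,:,::-1]
c=im[200:330,200:370]; cv2.imwrite("pics/top2c.png",cv2.resize(c,None,fx=4.5,fy=4.5,interpolation=cv2.INTER_CUBIC))
hsv=cv2.cvtColor(np.ascontiguousarray(im),cv2.COLOR_BGR2HSV)
m=cv2.inRange(hsv,(45,100,60),(85,255,255)); m[:, :170]=0; m[:230]=0;m[330:]=0
for cn in cv2.findContours(m,0,2)[0]:
    if cv2.contourArea(cn)>100:
        for q in cv2.boxPoints(cv2.minAreaRect(cn)): print(q,ray("top",*q,74).round(1))
to(503,-25,300,np.pi/2)
E
```

```text
[319.91678 300.7768 ] [ 420.4 -104.8   74. ]
[323.3859 268.3985] [ 513.8 -113.3   74. ]
[347.3607  270.96722] [ 507.7 -183.    74. ]
[343.89157 303.34552] [ 414.3 -174.1   74. ]
[202.85204 297.99454] [422.5 232.   74. ]
[204.01643 266.55618] [512.8 232.2  74. ]
[231.01643 267.55618] [511.3 154.2  74. ]
[229.85204 298.99454] [421.  154.5  74. ]
rot [-8.0000e-04 -1.2000e-03 -1.5709e+00] shift m [-0.0441  0.0364  0.0531] t 5.4
```

View pics/top2c.png

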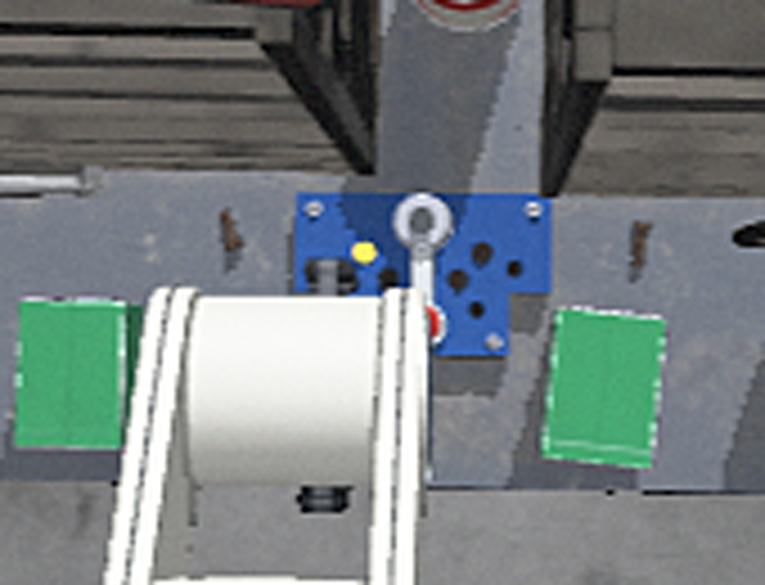

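The carton now stands straight at y of about 161–230, clear of the fence sweep. Next I'll turn the tool 90° over the knob.

Request:
{"name": "apply_moves", "arguments": {"targets": "0 0 -1.571 -0.044 0.036 0 0.5;0 0 -1.571 -0.044 0.036 0 0.5;0 0 -1.571 -0.044 0.036 0 0.5;0 0 -1.571 -0.044 0.036 0 0.5;0 0 -1.571 -0.044 0.036 0 0.5;0 0 -1.571 -0.044 0.036 0 0.5;0 0 -1.571 -0.044 0.036 0 0.5;0 0 -1.571 -0.044 0.036 0 0.5;0 0 -1.571 -0.044 0.036 0 0.5;0 0 -1.571 -0.044 0.036 0 0.5"}}

```text
time: 6.4
eef_pos: [502.9, -24.0, 352.9]
ee_rot: [-0.107, -3.138, -0.0]
ft_force: [0.3, 0.1, 0.3]
width: 0.749
grasp_force: 0.0
```

Request:
{"name": "apply_moves", "arguments": {"targets": "0 0 -0.072 0 0 0 0.5;0 0 -0.072 0 0 0 0.5;0 0 -0.072 0 0 0 0.5"}}

```text
time: 6.7
eef_pos: [502.9, -24.5, 353.2]
ee_rot: [-0.008, -3.141, -0.0]
ft_force: [-0.3, -0.0, -0.3]
width: 0.747
grasp_force: 0.0
```

```bash
python3 - <<'E'
from h import *
o=robot.get_obs();print(o["qpos"].round(3),o["eef_pos"]); to(503,-25,231,np.pi/2)
E
```

```text
[-0.072  0.319  1.936  0.     0.888 -1.638] [502.8712364  -24.45536985 353.21632676]
rot [ 0.0002 -0.001  -0.0051] shift m [-0.0003 -0.0006  0.1222] t 6.7
```

Request:
{"name": "apply_moves", "arguments": {"targets": "0 0 -0.005 0 -0.001 0.04 0.5;0 0 -0.005 0 -0.001 0.075 0.5;0 0 -0.005 0 -0.001 0.1 0.5;0 0 -0.005 0 -0.001 0.115 0.5;0 0 -0.005 0 -0.001 0.122 0.5;0 0 -0.005 0 -0.001 0.122 0.5"}}

```text
time: 7.3
eef_pos: [502.6, -26.1, 230.9]
ee_rot: [-0.0, -3.14, -0.0]
ft_force: [1.0, 0.6, 0.3]
width: 0.749
grasp_force: 0.0
```

Request:
{"name": "apply_moves", "arguments": {"targets": "0 0 0 0 0 0 -1;0 0 0 0 0 0 -1;0 0 0 0 0 0 -1;0 0 0 0 0 0 -1;0 0 0 0 0 0 -1;0 0 0 0 0 0 -1;0 0 0 0 0 0 -1;0 0 0 0 0 0 -1"}}

```text
time: 8.1
eef_pos: [503.2, -26.0, 232.9]
ee_rot: [-0.0, 3.14, 0.001]
ft_force: [-1.5, 3.9, 6.5]
width: 0.29
grasp_force: 58.4
```

```bash
python3 - <<'E'
from h import *
im=save("side","side3")
c=im[190:310,210:370,::-1]; cv2.imwrite("pics/side3c.png",cv2.resize(c,None,fx=4.5,fy=4.5,interpolation=cv2.INTER_CUBIC))
E
```

```text
(no output)
```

View pics/side3c.png

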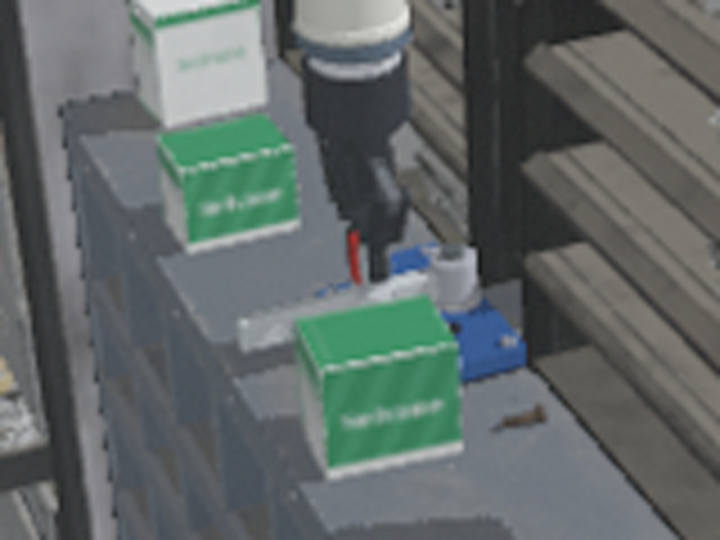

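The knob is held: opening about 25 mm against a 26 mm knob. Now I'll lift it.

Request:
{"name": "apply_moves", "arguments": {"targets": "0 0 0 0 0 -0.003 -1;0 0 0 0 0 -0.006 -1;0 0 0 0 0 -0.009 -1;0 0 0 0 0 -0.012 -1;0 0 0 0 0 -0.013 -1;0 0 0 0 0 -0.013 -1;0 0 0 0 0 -0.013 -1"}}

```text
time: 8.85
eef_pos: [503.2, -26.2, 244.9]
ee_rot: [-0.001, 3.14, 0.0]
ft_force: [3.9, 4.3, -9.0]
width: 0.285
grasp_force: 59.2
```

```bash
python3 - <<'E'
from h import *
o=robot.get_obs();print(o["eef_pos"],o["ft_force"],o["qpos"].round(3))
E
```

```text
[503.16367973 -26.24575559 244.92864736] [ 3.88892965  4.25296201 -9.011096  ] [-0.076  0.504  1.988  0.     0.649 -1.647]
```

```bash
python3 - <<'E'
from h import *
print("hub",ray("top",293.6,249.0,64)); 
P=np.array([571.5,-24.8]);T=np.array([503.2,-26.2])-P
for a0 in (0,-.45):
  for a in np.linspace(-.045,-.45,10):
    R=lambda t:np.array([[np.cos(t),-np.sin(t)],[np.sin(t),np.cos(t)]])
    d=R(a0+a)@T-R(a0)@T; d=R(-a0)@d
    print(f"0 0 {-a:.3f} {-d[0]/1000:.4f} {d[1]/1000:.4f} 0 -1;",end="")
  print()
E
```

```text
hub [569.23109304 -25.24665635  64.        ]
0 0 0.045 -0.0000 0.0031 0 -1;0 0 0.090 -0.0002 0.0061 0 -1;0 0 0.135 -0.0004 0.0092 0 -1;0 0 0.180 -0.0009 0.0123 0 -1;0 0 0.225 -0.0014 0.0153 0 -1;0 0 0.270 -0.0021 0.0183 0 -1;0 0 0.315 -0.0029 0.0212 0 -1;0 0 0.360 -0.0039 0.0242 0 -1;0 0 0.405 -0.0050 0.0270 0 -1;0 0 0.450 -0.0062 0.0298 0 -1;
0 0 0.045 -0.0000 0.0031 0 -1;0 0 0.090 -0.0002 0.0061 0 -1;0 0 0.135 -0.0004 0.0092 0 -1;0 0 0.180 -0.0009 0.0123 0 -1;0 0 0.225 -0.0014 0.0153 0 -1;0 0 0.270 -0.0021 0.0183 0 -1;0 0 0.315 -0.0029 0.0212 0 -1;0 0 0.360 -0.0039 0.0242 0 -1;0 0 0.405 -0.0050 0.0270 0 -1;0 0 0.450 -0.0062 0.0298 0 -1;
```

Request:
{"name": "apply_moves", "arguments": {"targets": "0 0 0.045 0 0.0031 0 -1;0 0 0.09 -0.0002 0.0061 0 -1;0 0 0.135 -0.0004 0.0092 0 -1;0 0 0.18 -0.0009 0.0123 0 -1;0 0 0.225 -0.0014 0.0153 0 -1;0 0 0.27 -0.0021 0.0183 0 -1;0 0 0.315 -0.0029 0.0212 0 -1;0 0 0.36 -0.0039 0.0242 0 -1;0 0 0.405 -0.005 0.027 0 -1;0 0 0.45 -0.0062 0.0298 0 -1"}}

```text
time: 9.85
eef_pos: [508.9, 3.5, 244.7]
ee_rot: [-0.702, -3.062, 0.001]
ft_force: [2.0, 2.1, -8.0]
width: 0.283
grasp_force: 59.3
```

Forces are small, so I'll continue.

Request:
{"name": "apply_moves", "arguments": {"targets": "0 0 0.045 0 0.0031 0 -1;0 0 0.09 -0.0002 0.0061 0 -1;0 0 0.135 -0.0004 0.0092 0 -1;0 0 0.18 -0.0009 0.0123 0 -1;0 0 0.225 -0.0014 0.0153 0 -1;0 0 0.27 -0.0021 0.0183 0 -1;0 0 0.315 -0.0029 0.0212 0 -1;0 0 0.36 -0.0039 0.0242 0 -1;0 0 0.405 -0.005 0.027 0 -1;0 0 0.45 -0.0062 0.0298 0 -1"}}

```text
time: 10.85
eef_pos: [527.1, 27.7, 244.4]
ee_rot: [-1.367, -2.827, 0.001]
ft_force: [0.6, 4.6, -8.9]
width: 0.289
grasp_force: 59.3
```

Request:
{"name": "apply_moves", "arguments": {"targets": "0 0 0 0 0 0.002 -1;0 0 0 0 0 0.003 -1;0 0 0 0 0 0.004 -1"}}

```text
time: 11.15
eef_pos: [527.2, 27.7, 240.6]
ee_rot: [-1.364, -2.829, 0.0]
ft_force: [-1.5, 6.1, -0.5]
width: 0.29
grasp_force: 59.8
```

```bash
python3 - <<'E'
from h import *
im=save("top","top4")
c=im[200:330,200:370,::-1]; cv2.imwrite("pics/top4c.png",cv2.resize(c,None,fx=4.5,fy=4.5,interpolation=cv2.INTER_CUBIC))
E
```

```text
(no output)
```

View pics/top4c.png

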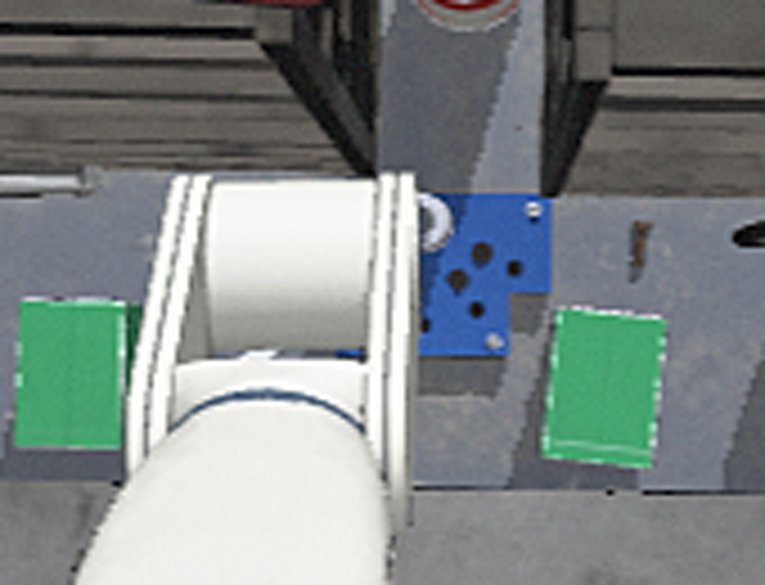

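The plate carries the pin: the pull dropped from about 9 N to 0.5 N, with the fence near -0.9. I'll open and hold so that step 2 counts, then lift away.

Request:
{"name": "apply_moves", "arguments": {"targets": "0 0 0 0 0 0 0.4;0 0 0 0 0 0 0.4;0 0 0 0 0 0 0.4;0 0 0 0 0 0 0.4;0 0 0 0 0 0 0.4;0 0 0 0 0 0 0.4;0 0 0 0 0 0 0.4;0 0 0 0 0 0 0.4"}}

```text
time: 12.0
eef_pos: [527.6, 27.6, 240.7]
ee_rot: [-1.366, -2.829, 0.0]
ft_force: [0.1, -0.6, 0.0]
width: 0.697
grasp_force: 0.0
```

Request:
{"name": "apply_moves", "arguments": {"targets": "0 0 0 0 0 -0.03 0.4;0 0 0 0 0 -0.06 0.4;0 0 0 0 0 -0.1 0.4;0 0 0 0 0 -0.14 0.4;0 0 0 0.04 0 -0.14 -1;0 0 0 0.08 0 -0.14 -1;0 0 0 0.12 0 -0.14 -1;0 0 0 0.16 0 -0.14 -1;0 0 0 0.16 0 -0.14 -1;0 0 0 0.16 0 -0.14 -1"}}

```text
time: 13.0
eef_pos: [427.7, 153.5, 380.9]
ee_rot: [1.362, 2.83, 0.0]
ft_force: [-0.4, -0.7, 0.1]
width: 0.003
grasp_force: 0.0
```

```bash
python3 - <<'E'
from h import *
print(robot.get_obs()["eef_pos"])
a=save("side","side5")[190:310,230:370,::-1]; b=save("top","top5")[225:325,210:310,::-1]
s=lambda c:cv2.resize(c,(400,int(400*c.shape[0]/c.shape[1])),interpolation=cv2.INTER_CUBIC)[:340]
cv2.imwrite("pics/both5.png",np.hstack([s(a),s(b)]))
E
```

```text
[427.67649203 153.46497294 380.93075186]
```

View pics/both5.png

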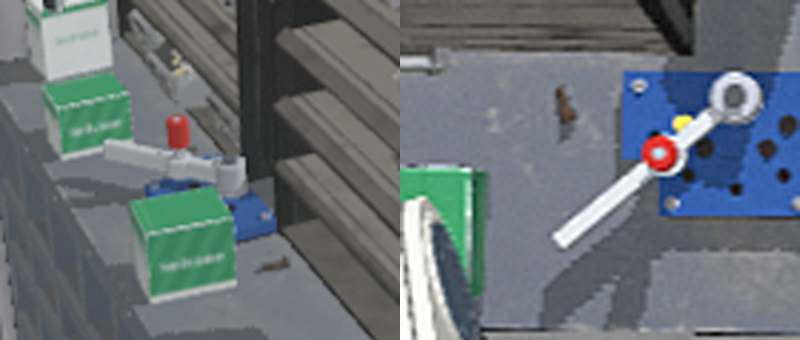

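The pin rides on the plate, with the knob free and raised and the fence short of the yellow disc. I'll measure the fence angle and work out the push.

```bash
python3 - <<'E'
from h import *
im=cv2.imread("pics/top5.png");hsv=cv2.cvtColor(im,cv2.COLOR_BGR2HSV)
m=cv2.inRange(hsv,(0,130,90),(8,255,255))|cv2.inRange(hsv,(172,130,90),(180,255,255)); m[:240]=0;m[300:]=0;m[:,:260]=0;m[:,300:]=0
v,u=np.nonzero(m); k=ray("top",u.mean(),v.mean(),96)[:2]; P=np.array([570,-25]); d=k-P; print("knob",k,np.hypot(*d))
a=np.arctan2(d[1],d[0])-np.pi-.017; tip=ray("top",250.5,284.3,50)[:2]-P; print("a",a,"tip",np.hypot(*tip),np.arctan2(tip[1],tip[0])-np.pi-.017)
C=lambda a,off:P+140*np.array([np.cos(np.pi+.017+a),np.sin(np.pi+.017+a)])-off*np.array([np.sin(np.pi+.017+a),-np.cos(np.pi+.017+a)])
yaw=np.pi/2-.9
print(C(a,32),C(a,21.5),C(-1.117,21.5)); to(*C(a,32),380.9,yaw)
R=Ro.from_rotvec(robot.get_obs()["ee_rot"])
for b in(-.95,-1.03,-1.08,-1.117,-1.15): print(b,R.inv().apply(np.r_[C(b,21.5)-C(a,32),0]).round(1))
E
```

```text
knob [526.44718576  26.82713877] 67.69711915688129
a -0.8889327087540925 tip 163.64989792441847 -0.8814393088578486
[455.43290274  61.59318809] [463.47142733  68.34834334] [487.33558476  90.0167138 ]
rot [0.0006 0.0004 0.0004] shift m [-0.0879 -0.0356  0.    ] t 13.1
-0.95 [ 1.6 19.   0. ]
-1.03 [ 2.5 30.3  0. ]
-1.08 [ 2.6 37.4  0. ]
-1.117 [ 2.4 42.7  0. ]
-1.15 [ 2.1 47.3  0. ]
```

Request:
{"name": "apply_moves", "arguments": {"targets": "0 0 0 -0.04 -0.016 0 -1;0 0 0 -0.088 -0.036 0 -1;0 0 0 -0.088 -0.036 0 -1;0 0 0 -0.088 -0.036 0.05 -1;0 0 0 -0.088 -0.036 0.09 -1;0 0 0 -0.088 -0.036 0.13 -1;0 0 0 -0.088 -0.036 0.16 -1;0 0 0 -0.088 -0.036 0.175 -1;0 0 0 -0.088 -0.036 0.178 -1;0 0 0 -0.088 -0.036 0.178 -1"}}

```text
time: 14.1
eef_pos: [454.9, 61.2, 202.4]
ee_rot: [-1.367, -2.828, 0.001]
ft_force: [0.4, 0.7, 0.6]
width: 0.001
grasp_force: 0.0
```

```bash
python3 - <<'E'
from h import *
print(robot.get_obs()["eef_pos"], robot.get_obs()["ft_force"])
E
```

```text
[454.91092596  61.17566125 202.39089586] [0.39991603 0.72389225 0.55694411]
```

Push gently, watching the force.

Request:
{"name": "apply_moves", "arguments": {"targets": "0 0 0 0 0.004 0 -1;0 0 0 0 0.008 0 -1;0 0 0 0.001 0.011 0 -1;0 0 0 0.001 0.014 0 -1;0 0 0 0.002 0.017 0 -1;0 0 0 0.002 0.02 0 -1;0 0 0 0.002 0.023 0 -1;0 0 0 0.002 0.026 0 -1;0 0 0 0.003 0.029 0 -1;0 0 0 0.003 0.032 0 -1"}}

```text
time: 15.1
eef_pos: [477.9, 84.0, 202.6]
ee_rot: [-1.366, -2.829, 0.0]
ft_force: [0.2, -3.1, 0.5]
width: 0.002
grasp_force: 1.2
```

Request:
{"name": "apply_moves", "arguments": {"targets": "0 0 0 0 0.0015 0 -1;0 0 0 0 0.003 0 -1;0 0 0 0 0.0045 0 -1;0 0 0 0 0.006 0 -1;0 0 0 0 0.007 0 -1;0 0 0 0 0.008 0 -1"}}

```text
time: 15.7
eef_pos: [484.2, 88.9, 202.8]
ee_rot: [1.366, 2.829, 0.001]
ft_force: [0.5, 0.6, 0.8]
width: 0.004
grasp_force: 0.0
```

Request:
{"name": "apply_moves", "arguments": {"targets": "0 0 0 0 0.001 0 -1;0 0 0 0 0.002 0 -1;0 0 0 0 0.003 0 -1"}}

```text
time: 16.0
eef_pos: [486.4, 90.7, 202.7]
ee_rot: [1.366, 2.829, 0.0]
ft_force: [0.2, 0.9, -0.1]
width: -0.0
grasp_force: 0.1
```

Request:
{"name": "apply_moves", "arguments": {"targets": "0 0 0 0 0.001 0 -1;0 0 0 0 0.002 0 -1"}}

```text
time: 16.2
eef_pos: [487.9, 91.9, 202.7]
ee_rot: [-1.366, -2.829, 0.0]
ft_force: [-0.2, 0.1, 0.8]
width: 0.005
grasp_force: 0.4
```

Request:
{"name": "apply_moves", "arguments": {"targets": "0 0 0 0 0.001 0 -1;0 0 0 0 0.002 0 -1"}}

```text
time: 16.4
eef_pos: [489.5, 93.2, 202.7]
ee_rot: [-1.366, -2.829, 0.0]
ft_force: [0.7, -0.8, 0.7]
width: -0.002
grasp_force: 0.4
```

```bash
python3 - <<'E'
from h import *
a=save("side","side6")[190:310,230:370,::-1]; b=save("top","top6")[225:325,210:310,::-1]
s=lambda c:cv2.resize(c,(400,int(400*c.shape[0]/c.shape[1])),interpolation=cv2.INTER_CUBIC)[:340]
cv2.imwrite("pics/both6.png",np.hstack([s(a),s(b)]))
E
```

```text
(no output)
```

View pics/both6.png

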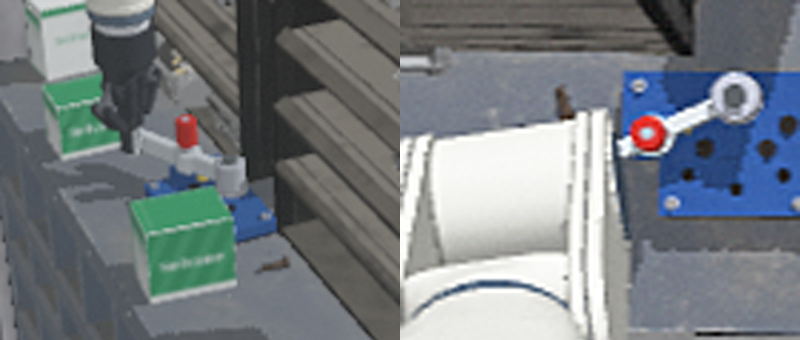

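The pin still seems up, and yellow peeks out ahead of the bar. I'll measure the knob angle.

```bash
cat >> h.py <<'E'
def ang(im,z):
    hsv=cv2.cvtColor(np.ascontiguousarray(im),cv2.COLOR_RGB2HSV)
    m=cv2.inRange(hsv,(0,130,90),(8,255,255))|cv2.inRange(hsv,(172,130,90),(180,255,255)); m[:240]=0;m[300:]=0;m[:,:255]=0;m[:,300:]=0
    v,u=np.nonzero(m); k=ray("top",u.mean(),v.mean(),z)[:2]; d=k-np.array([570,-25]); return k,np.hypot(*d),np.arctan2(d[1],d[0])-np.pi-.017
E
python3 - <<'E'
from h import *
im=cv2.imread("pics/top6.png")[:,:,::-1]
print(ang(im,96),ang(im,89))
E
```

```text
(array([540.55218221,  35.7534236 ]), np.float64(67.51409076181292), np.float64(-1.1364550233698636)) (array([540.85625287,  36.32612959]), np.float64(67.89883774559223), np.float64(-1.1441639317874333))
```

```bash
cat >> h.py <<'E'
def knobz(top,side):
    k=[ang(top,z)[0] for z in(50,130)]
    hsv=cv2.cvtColor(np.ascontiguousarray(side),cv2.COLOR_RGB2HSV)
    m=cv2.inRange(hsv,(0,130,70),(8,255,255))|cv2.inRange(hsv,(172,130,70),(180,255,255)); m[:220]=0;m[265:]=0;m[:,:270]=0;m[:,315:]=0
    v,u=np.nonzero(m); p=np.array([u.mean(),v.mean()])
    xy=ang(top,96)[0]
    e=[proj("side",[*xy,z])[1] for z in(60,100)]
    return p.round(2),len(u),(v.min(),v.max()),"z of centroid",60+40*(p[1]-e[0])/(e[1]-e[0])
E
python3 - <<'E'
from h import *
for n in("5","6"):
    print(n,knobz(*[cv2.imread(f"pics/{c}{n}.png")[:,:,::-1] for c in("top","side")]))
E
```

```text
5 (array([292.03, 236.4 ]), 67, (np.int64(231), np.int64(241)), 'z of centroid', np.float64(80.90904231055927))
6 (array([295.1 , 235.97]), 67, (np.int64(230), np.int64(241)), 'z of centroid', np.float64(74.70813409975585))
```

The centroid dropped about 6 mm, which suggests the pin has snapped in. I'll nudge further to confirm it on the force.

Request:
{"name": "apply_moves", "arguments": {"targets": "0 0 0 0 0.001 0 -1;0 0 0 0 0.002 0 -1"}}

```text
time: 16.7
eef_pos: [491.0, 94.4, 202.7]
ee_rot: [-1.365, -2.829, 0.001]
ft_force: [-1.5, -3.0, 0.4]
width: -0.001
grasp_force: 1.3
```

Request:
{"name": "apply_moves", "arguments": {"targets": "0 0 0 0 0.001 0 -1;0 0 0 0 0.001 0 -1"}}

```text
time: 16.9
eef_pos: [491.5, 94.8, 202.6]
ee_rot: [-1.365, -2.828, 0.002]
ft_force: [-1.9, -2.5, 1.4]
width: 0.002
grasp_force: 1.9
```

Request:
{"name": "apply_moves", "arguments": {"targets": "0 0 0 0 0.0015 0 -1;0 0 0 0 0.0015 0 -1"}}

```text
time: 17.1
eef_pos: [492.2, 95.5, 202.5]
ee_rot: [-1.365, -2.827, 0.004]
ft_force: [-4.7, -6.6, 2.2]
width: 0.002
grasp_force: 3.2
```

```bash
python3 - <<'E'
from h import *
t=save("top","top7");s=save("side","side7"); print(ang(t,89),knobz(t,s)); o=robot.get_obs(); print(o["eef_pos"],o["ft_force"])
E
```

```text
(array([541.72802605,  36.80831791]), np.float64(67.96743833023133), np.float64(-1.15879426201924)) (array([295.15, 235.98]), 65, (np.int64(230), np.int64(241)), 'z of centroid', np.float64(74.20437130978897))
[492.148811    95.44581075 202.47521941] [-4.78003436 -6.14349756  3.07732596]
```

The force climbs to 8 N with almost no motion, so the fence is locked. I'll back off, rise clear and check.

Request:
{"name": "apply_moves", "arguments": {"targets": "0 0 0 0 -0.008 0 -1;0 0 0 0 -0.018 0 -1;0 0 0 0 -0.02 -0.03 -1;0 0 0 0 -0.02 -0.07 -1;0 0 0 0 -0.02 -0.11 -1;0 0 0 0.03 -0.05 -0.15 -1;0 0 0 0.06 -0.09 -0.15 -1;0 0 0 0.06 -0.13 -0.15 -1;0 0 0 0.06 -0.14 -0.15 -1;0 0 0 0.06 -0.14 -0.15 -1"}}

```text
time: 18.2
eef_pos: [344.7, 55.2, 352.9]
ee_rot: [1.367, 2.828, 0.001]
ft_force: [-0.2, 0.6, -0.0]
width: -0.006
grasp_force: 0.0
```

```bash
python3 - <<'E'
from h import *
t=save("top","top8");s=save("side","side8"); print(ang(t,89),knobz(t,s)); o=robot.get_obs(); print(o["eef_pos"],o["ft_force"])
f=lambda c:cv2.resize(c,(400,int(400*c.shape[0]/c.shape[1])),interpolation=cv2.INTER_CUBIC)[:340]
cv2.imwrite("pics/both8.png",np.hstack([f(s[190:310,230:370,::-1]),f(t[225:325,210:310,::-1])]))
E
```

```text
(array([541.15592322,  36.63922336]), np.float64(68.05420355631135), np.float64(-1.1501158238640246)) (array([295.06, 235.96]), 67, (np.int64(230), np.int64(241)), 'z of centroid', np.float64(74.5394925689387))
[347.15866734  55.88956758 353.15517981] [-0.35900948  0.11343202  0.20073718]
```

View pics/both8.png

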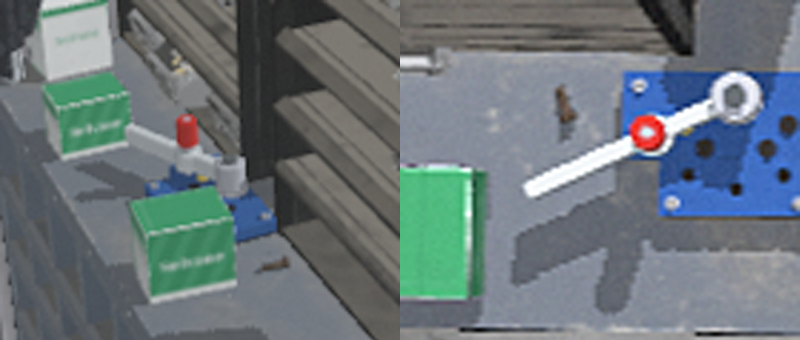

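```bash
python3 - <<'E'
from h import *
P=np.array([570.,-25])
c=lambda a,l:proj("side",[P[0]+68*np.cos(np.pi+.017+a),P[1]+68*np.sin(np.pi+.017+a),75+l])
print("ride 5 model",c(-.885,8),"seen 292.03 236.40")
for a,l in((-1.117,0),(-1.117,8),(-1.14,0),(-1.14,8)): print(a,l,c(a,l))
print("seen 295.06 235.96")
print("start model",c(0,0))
im=cv2.imread("pics/side1.png");hsv=cv2.cvtColor(im,cv2.COLOR_BGR2HSV)
m=cv2.inRange(hsv,(0,130,70),(8,255,255))|cv2.inRange(hsv,(172,130,70),(180,255,255)); m[:220]=0;m[265:]=0;m[:,:270]=0;m[:,315:]=0
v,u=np.nonzero(m);print("side1 seen",u.mean(),v.mean(),len(u),v.min(),v.max())
# top view: knob radius from hub with each height
t=cv2.imread("pics/top8.png")[:,:,::-1]; t5=cv2.imread("pics/top5.png")[:,:,::-1]
for im,z in((t5,100),(t,100),(t,92)): print(ang(im,z))
E
```

```text
ride 5 model [291.52095332 235.9053564 ] seen 292.03 236.40
-1.117 0 [294.34194124 236.03076725]
-1.117 8 [294.22243824 233.95433782]
-1.14 0 [294.65362764 235.85313844]
-1.14 8 [294.53492448 233.77756005]
seen 295.06 235.96
start model [290.60185621 246.67511642]
side1 seen 291.1304347826087 246.97101449275362 69 241 252
(array([526.31639866,  26.52707004]), np.float64(67.55217223117944), np.float64(-0.8845927041239735))
(array([540.6756008 ,  35.73664785]), np.float64(67.44524283022413), np.float64(-1.1379932004069588))
(array([541.0249262,  36.3930664]), np.float64(67.88713798810767), np.float64(-1.146831249101198))
```

The side view puts the knob at row 235.96. The model gives 236.0 for home and 233.9 for riding, with an offset of about 0.4 px, so the pin is home. Both cartons stand upright and clear, and nothing touches the robot.

```bash
python3 -c "
from cell import robot
print(robot.finish_job())"
```

```text
the job is handed in; nothing more can be done
None
```

The job is handed in, with no verdict shown yet: the pin measures as home in the yellow-marked hole, the left carton was slid about 100 mm aside and stands upright, and the gripper was clear of everything at about 18 s of the 61 s allowed.

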